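Put a slide rocker's gated lever into its third slot

TASK

Set the slide rocker to its third speed: with your fingertips, push its upright lever along to the crossing of the H-shaped gate, across to the right-hand channel, then forward until it is fully home at the end of the third slot (far right, seen from the robot), and leave it there. Do not let it slip back into the fourth slot (near right) on the way. Only push the knob, never pinch it between the fingers, and leave the bottles, jars, beaker and boxes around it where they stand.

Things in the scene. Friction and masses are not known exactly. Their poses are not given: they have to be found in the camera images.
- rocker: Slide rocker, a cream machine fixed to the table; origin on the table under the gate's centre; x forward (away from the robot side), y left. Its case top is 85 mm above the table and reaches 110 mm to -x, 290 mm to +x, 150 mm to each side of the origin. The platform with a white slide tray (top 124 mm above the table) begins 110 mm forward of the origin.
- gate (a point): Centre of the aluminium H-gate, at its top, 112 mm above the table; axes as the rocker's. Plate 100 mm (x) x 90 mm (y), standing 27 mm above the case. The H: two channels along x, 16 mm wide, centred 20 mm left and right of this point, joined halfway by one crossing channel along y, 18 mm wide, with rounded corners.
- knob (a point): Centre of the lever's black square knob, 40 x 40 mm, 30 mm tall, on a 12 mm steel stick that pivots 40 mm above the table under the gate's centre, 140 mm from this point (180 mm above the table when upright, about 167 mm in a slot's end). Axes as the rocker's when upright; they tilt with the lever. The lever stays where it is left; moving it takes about 2 N at the knob.
- across (a joint): Sideways lean of the lever, rad: -0.28 in the left channel, 0 midway, +0.28 in the right channel (limits -0.30, 0.30); the knob moves 40 mm to the right for +0.28. It can change only while fore is within about 0.05 of 0 (the gate's solid tongues block it otherwise).
- fore (a joint): Forward lean of the lever, rad: 0 in the crossing channel, +0.33 at the forward end of a far slot, -0.33 at the robot-side end of a near slot (hard stops); the knob moves 47 mm forward for +0.33.
- slot3 (a point): End of the third slot: the far right arm of the H (stick's place at the height of the gate's top, when home), 24 mm forward and 20 mm right of the gate's centre. Seen from the robot the slots are: first far left, second near left, third far right, fourth near right.
- knob_near: The thin rubber pad that forms the knob's near face (30 mm wide, 28 mm tall, its outside 20 mm from the knob's middle); its origin lies at the lever's pivot, not in the pad. 'Near' faces the robot.
- knob_far: The thin rubber pad that forms the knob's far face (30 mm wide, 28 mm tall, its outside 20 mm from the knob's middle); its origin lies at the lever's pivot, not in the pad. 'Near' faces the robot.
- knob_left: The thin rubber pad that forms the knob's left face (30 mm wide, 28 mm tall, its outside 20 mm from the knob's middle); its origin lies at the lever's pivot, not in the pad. 'Near' faces the robot.
- knob_right: The thin rubber pad that forms the knob's right face (30 mm wide, 28 mm tall, its outside 20 mm from the knob's middle); its origin lies at the lever's pivot, not in the pad. 'Near' faces the robot.
- dropper: small amber dropper bottle, 26 mm across, 55 mm tall, standing on the rocker's case left of the gate; a bystander, its origin at the centre of its underside.
- coverslips: pale plastic coverslip box 45 x 30 x 18 mm on the rocker's case right of the gate; a bystander, its origin at the centre of its underside.
- stain: amber stain bottle 60 mm across, 130 mm tall, on the table; a bystander, its origin at the centre of its underside.
- beaker: open glass beaker 66 mm across, 85 mm tall, on the table; a bystander, its origin at the centre of its underside.
- slidebox: grey closed slide box 160 x 85 x 30 mm on the table; a bystander, its origin at the centre of its underside.
- jar: white jar 52 mm across, 70 mm tall, on the table; a bystander, its origin at the centre of its underside.
- washjar: clear glass jar with black cap, 48 mm across, 60 mm tall, on the table; a bystander, its origin at the centre of its underside.

How it is judged:
By the outcome, as a careful person would: the job done as asked, in the order asked, and still so for the second after the job is handed in, with the robot touching nothing.
It also fails if it takes over 58 s, if anything falls off the work surface, if the arm or the gripper's body presses on something with over 40 N, if the wrist force passes 120 N, or if a joint passes its speed limit or range.

ROBOT

A 7-joint arm with a two-finger parallel gripper is mounted at the origin on the work surface. World frame = base frame: x ahead of the robot, y to its left, z up, the work surface at z = 0. Lengths are in m, angles in rad, forces in N, time in s.
With the tool pointing down it reaches from about 0.425 to 1.025 m from the base axis. Payload 9.4 kg.
Tool frame: the origin (TCP) lies between the finger pads; the fingertips stand 17 mm ahead of it and the grasp point (between the pads) lies 2 mm behind it; x points along the fingers, z is the direction in which the jaws open and shut, and the axes are right-handed (so a half turn about x gives the same grasp; the last joint's range is limited). The gripper opens to 85 mm and grips with 20 to 120 N. Pads are 22 mm wide; open, the fingers measure 114 mm over their backs; the gripper's body (76 mm by 85 mm) begins 54 mm behind the grasp point. The pads swing forward as they close: fully open they stand 13 mm farther back than shut.
Start: joints at [1.249, 0.599, -0.003, 1.599, 0.002, 0.943, -0.08], TCP at [0.176, -0.703, 0.248] pointing down, gripper open.
Joint ranges: [-2.57, 2.57], [-0.35, 1.97], [-1.29, 1.29], [0.11, 2.56], [-1.05, 4.19], [0.11, 1.86], [-2.63, 2.63]. Speed limits (rad/s): [2.22, 2.22, 3.01, 3.01, 3.14, 3.14, 3.14].

INTERFACE

Orientations are given as a rotation vector (axis times angle).
In Python, from plant import arm gives the robot as it stands. The module is installed in compiled form; this text tells all that it offers.
- The arm moves only by the tool carry_out, never from a script. Its argument "motion" is text: rows parted by semicolons, each of 4 numbers parted by spaces: the shift along the world's x, y, z in units of 30 mm (1.0 is 30 mm), then the turn about the world's z in units of 6 degrees (1.0 is 6 degrees). In form: dx dy dz spin; .... A call has exactly 10 rows; each row is the pose to reach, as a shift and turn from the pose measured when the call began; what a row does not reach only later rows make up. A row lasts 1/10 s, in which the tool goes at most 50 mm and 8.59 degrees, less where a joint would pass 70% of its speed; a pose out of reach is approached as far as the arm can. A call with a gripper value outside its range is refused whole. "grip" is the closure in counts, from 0 (fully open) to 255 (shut), set as the call begins (left out, the last holds). The fingers move at their own pace and stop on an object; "squeeze" is the grip in N (left out, the last holds). Time passes only in rows, so rows that repeat a pose let the fingers close, or fill a call up. It gives the time, the measured TCP pose, the force and the opening at its end, in the units of the state.
- arm.observe(): the state, without advancing time (a new reading comes with each control period).
- arm.snapshot(name): name is "side" or "top" or "wrist"; returns the picture (400x640x3 uint8, red, green, blue); there is no depth.
- arm.camera_params(name): a dict with "K" (3x3 intrinsics, pixels), "k1" (the pictures are not rectified: a ray, as slopes to the right and down, at radius r is drawn at 1 + k1 r^2 times it, then the intrinsics apply), "R" (3x3) and "t" (3): a world point X has camera coordinates R X + t; the wrist camera has in their place "T_tool_cam" (4x4, takes a point from camera to tool coordinates, whose origin is the TCP and whose axes are the tool frame's). Camera axes: x right, y down, z forward; pixel columns grow to the right and rows downward; lengths in m; the calibration is good to about 2 mm. A picture is of the moment at which its call begins: read the wrist's pose just before it. camera_params takes no time and is no camera call.
- arm.sign_off(): hands the job in, once; it reports no verdict.
Trained networks look in the newest picture that a camera, given by its name, has taken for a name from the list of things; names that differ only in an ending like _2 or _b are one class to them, and where a whole thing is asked for, a point or a joint stands for the part that bears it (a point fixed in the world has none). Each returns a list of dicts, best first, with "score" (0 to 1); they miss things now and then, are a little off and sometimes report something else, mostly with a low value. They report only what shows in the picture. A call takes as long as a camera call.
- arm.cut_out(name, camera): "mask" (400x640 bool, what is visible of it) and "pixel" ([row, column] in pixels, amid what is visible of it).
The state is a dict: "clock": time; "joint_positions": joint angles; "joint_vel": joint speeds; "effort": joint torques, N m; "tool_pos": TCP position; "eef_rot": TCP orientation; "wrist_force": force on the tool from outside, world axes, zero at the start; "ft_torque": the same for the moment, N m; "finger_gap": opening from 0.0 (shut) to 1.0 (fully open).
Only numpy, scipy, OpenCV 4.12 (cv2) and the standard library are available. Lean on these libraries where they do the work, as an engineer would, in place of code of your own. Each camera call takes 0.05 s, during which the arm holds its last target.

## Working session

There is one attempt and no reset: what is moved stays moved. The work goes in short steps, Python scripts to look and compute and a tool call to move; the robot and the scene stay as the last step left them, time stands still between calls to the robot, and variables do not carry over. Pictures are saved under pics/ and viewed, and the job is handed in when it is done.

Besides the shell and the picture viewer there is one more tool, called after "Request:" in YAML: its name, and indented under it one key for each argument. carry_out: Moves the arm, as the interface text tells. Its arguments: {"type":"object","properties":{"motion":{"type":"string"},"grip":{"type":"number"},"squeeze":{"type":"number"}},"required":["motion"]}

```bash
mkdir -p pics; cat > h.py <<'E'
import numpy as np, cv2
from plant import arm
def snap(c,n):
    im=arm.snapshot(c); cv2.imwrite(f'pics/{n}.png',im[:,:,::-1]); return im
def ray(c,row,col):
    p=arm.camera_params(c);K=np.array(p['K']);k1=p['k1']
    d=np.array([(col-K[0,2])/K[0,0],(row-K[1,2])/K[1,1]])
    u=d.copy()
    for _ in range(30): u=d/(1+k1*(u@u))
    R=np.array(p['R']);t=np.array(p['t'])
    return -R.T@t, R.T@np.array([u[0],u[1],1])
def atz(c,row,col,z):
    o,d=ray(c,row,col); return o+d*(z-o[2])/d[2]
def proj(c,X):
    p=arm.camera_params(c);K=np.array(p['K']);q=np.array(p['R'])@np.array(X)+np.array(p['t'])
    u=q[:2]/q[2];u=u*(1+p['k1']*(u@u)); return [K[1,1]*u[1]+K[1,2],K[0,0]*u[0]+K[0,2]]
E
python3 - <<'E'
from h import *
s=arm.observe();print(s)
for c in['side','top']:
    snap(c,c+'0')
    p=arm.camera_params(c);print(c,p,-np.array(p['R']).T@np.array(p['t']))
    for n in ['knob','gate','rocker','knob_near','dropper','coverslips']:
        try:
            for r in arm.cut_out(n,c)[:2]: print(n,r['score'],r['pixel'],r['mask'].sum())
        except Exception as e: print(n,e)
E
```

```text
{'clock': 0.0, 'joint_positions': array([ 1.24928745,  0.60013659, -0.00254526,  1.60014752,  0.00180037,
        0.94288686, -0.07976255]), 'joint_vel': array([ 0.00067201, -0.00023308,  0.00107831, -0.00028073,  0.00052443,
       -0.00087285,  0.00026361]), 'effort': array([ 4.66718175e-04, -7.76448154e+01,  1.56574186e+00, -2.58011681e+01,
        1.24599689e-02,  9.11882176e-03,  1.33677837e-06]), 'tool_pos': array([ 0.17559611, -0.70294781,  0.24740232]), 'eef_rot': array([ 1.02782504,  1.31651087, -1.02640145]), 'wrist_force': array([-0.30858533,  0.21913988, -0.13443553]), 'ft_torque': array([-0.03967292,  0.06989199, -0.01071033]), 'finger_gap': 0.9988837925881568}
side {'K': array([[505.66978595,   0.        , 319.53155237],
       [  0.        , 505.66978595, 198.43475352],
       [  0.        ,   0.        ,   1.        ]]), 'k1': -0.022913067637019446, 'R': array([[ 0.77504358, -0.63174271,  0.01444275],
       [-0.47301862, -0.5951673 , -0.6496378 ],
       [ 0.4189998 ,  0.49666591, -0.76010666]]), 't': array([-0.47180138,  0.39482939,  0.96575983])} [ 0.14777511 -0.54
[... 197 characters left out ...]
, 265.0] 451
dropper 0.71 [160.5, 246.5] 179
coverslips 0.77 [218.7, 311.7] 314
top {'K': array([[442.86946762,   0.        , 323.50094346],
       [  0.        , 442.86946762, 199.16174923],
       [  0.        ,   0.        ,   1.        ]]), 'k1': -0.05192789961196743, 'R': array([[-0.00774418, -0.99988919,  0.01271397],
       [-0.9832205 ,  0.0052965 , -0.18234418],
       [ 0.18225664, -0.01391274, -0.98315256]]), 't': array([0.02171131, 0.65492674, 0.98142456])} [0.46523439 0.03189439 1.08403611]
knob 0.73 [229.6, 256.8] 485
gate 0.85 [193.0, 280.0] 21610
rocker 0.98 [194.5, 279.4] 21600
dropper 0.65 [228.0, 329.7] 283
dropper 0.42 [228.4, 225.5] 167
coverslips 0.78 [230.4, 327.0] 232
```

```bash
python3 -c "
import cv2
a=cv2.imread('pics/side0.png');cv2.imwrite('pics/side0c.png',cv2.resize(a[110:290,180:440],None,fx=3,fy=3,interpolation=2))
a=cv2.imread('pics/top0.png');cv2.imwrite('pics/top0c.png',cv2.resize(a[100:300,150:410],None,fx=3,fy=3,interpolation=2))"
```

```text
(no output)
```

View pics/side0.png

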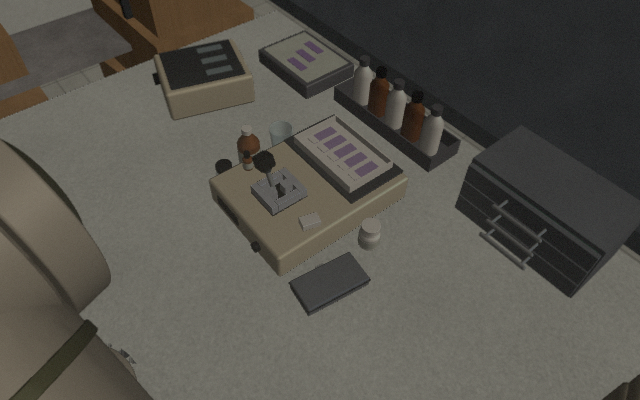

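View pics/top0.png

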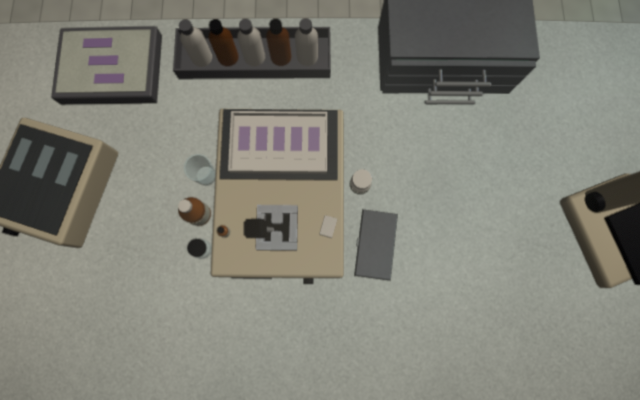

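View pics/side0c.png

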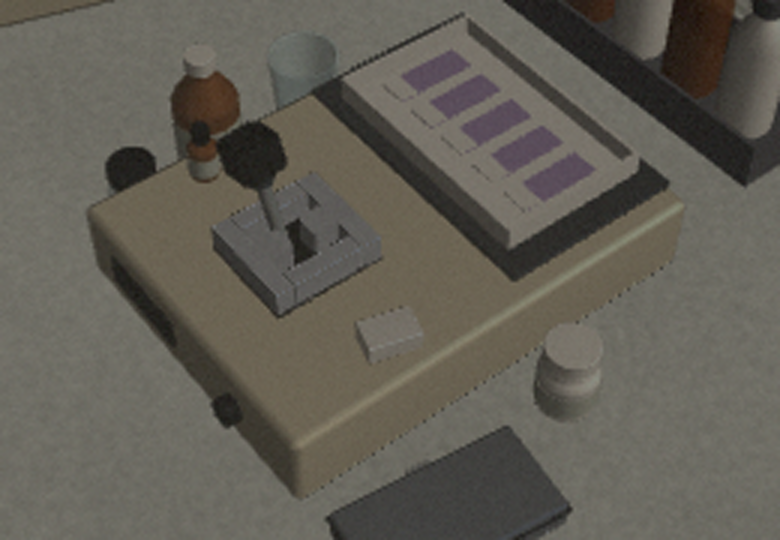

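View pics/top0c.png

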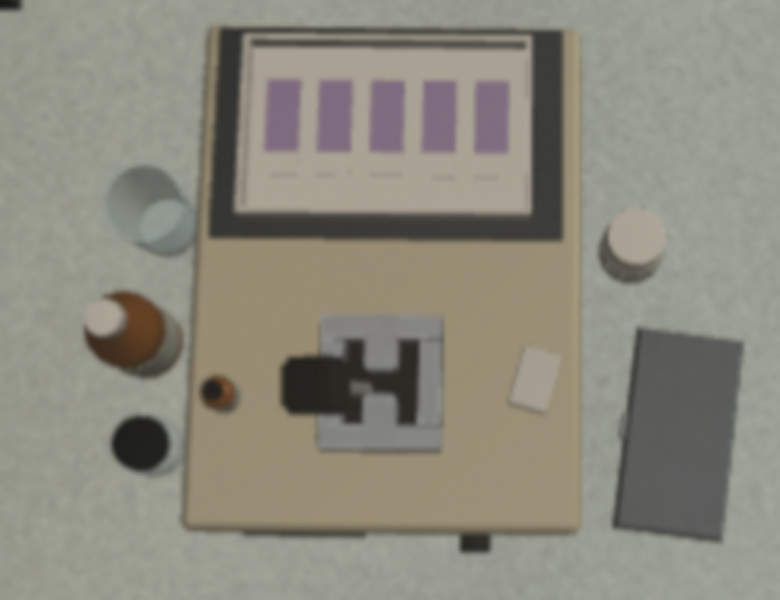

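```bash
python3 - <<'E'
from h import *
f=lambda c,r,z:atz('top',100+r/3,150+c/3,z)
for c,r in [(319,317),(442,316),(442,450),(318,450),(381,383)]: print('gate',f(c,r,.112).round(4))
for c,r in [(187,525),(580,527)]: print('case near',f(c,r,.085).round(4))
print('side gate ctr')
g=lambda c,r,z:atz('side',110+r/3,180+c/3,z)
for c,r in [(213,237),(282,303),(380,243),(316,173)]: print(g(c,r,.112).round(4))
# knob: triangulate
for z in(.17,.175,.18): print('knob',z,atz('top',229.6,256.8,z).round(4),atz('side',160.9,265,z).round(4))
for c,r in [(283,357),(283,411)]: print('knob left edge',f(c,r,.19).round(4))
print('dropper',f(215,393,.14).round(4))
print('cover',f(535,380,.1).round(4))
E
```

```text
gate [0.6315 0.1677 0.112 ]
gate [0.6318 0.0765 0.112 ]
gate [0.5327 0.0762 0.112 ]
gate [0.5332 0.1666 0.112 ]
gate [0.5821 0.1212 0.112 ]
case near [0.48   0.2667 0.085 ]
case near [ 0.4768 -0.0251  0.085 ]
side gate ctr
[0.5288 0.1579 0.112 ]
[0.532  0.0708 0.112 ]
[0.6268 0.0721 0.112 ]
[0.6329 0.1636 0.112 ]
knob 0.17 [0.5713 0.1577 0.17  ] [0.5775 0.1636 0.17  ]
knob 0.175 [0.5707 0.157  0.175 ] [0.5749 0.1593 0.175 ]
knob 0.18 [0.5701 0.1563 0.18  ] [0.5723 0.155  0.18  ]
knob left edge [0.5908 0.1807 0.19  ]
knob left edge [0.5541 0.1798 0.19  ]
dropper [0.5721 0.237  0.14  ]
cover [0.5851 0.0077 0.1   ]
```

```bash
python3 - <<'E'
from h import *
from scipy.spatial.transform import Rotation as R
print(R.from_rotvec(arm.observe()['eef_rot']).as_matrix().round(3), arm.camera_params('wrist'))
E
```

```text
[[-0.     0.97   0.242]
 [ 0.     0.242 -0.97 ]
 [-1.    -0.    -0.   ]] {'K': array([[341.90772331,   0.        , 313.61820689],
       [  0.        , 341.90772331, 204.72148645],
       [  0.        ,   0.        ,   1.        ]]), 'k1': -0.06482650020429394, 'T_tool_cam': array([[ 1.21759403e-04, -2.93256624e-01,  9.56033753e-01,
        -1.24547998e-01],
       [-8.79824138e-05, -9.56033760e-01, -2.93256615e-01,
         7.48444615e-02],
       [ 9.99999989e-01, -4.84074069e-05, -1.42207526e-04,
        -4.88150368e-04],
       [ 0.00000000e+00,  0.00000000e+00,  0.00000000e+00,
         1.00000000e+00]])}
```

Request:
carry_out:
  motion: "1 0.8 0.2 0; 2 1.7 0.4 0; 3 2.5 0.6 0; 4 3.3 0.8 0; 5 4.2 1 0; 6 5 1.2 0; 7 5.8 1.3 0; 8 6.7 1.3 0; 9 7.5 1.3 0; 10 8.3 1.3 0"
  grip: 255
  squeeze: 20

```text
clock: 1.7
tool_pos: [0.4768, -0.4533, 0.2876]
eef_rot: [1.027, 1.315, -1.027]
wrist_force: [1.5, -0.2, 0.5]
finger_gap: -0.005
```

Request:
carry_out:
  motion: "0 1.5 0 -0.3; 0 3 0 -0.6; 0 4.5 0 -0.9; 0 6 0 -1.2; 0 7.5 0 -1.5; 0 9 0 -1.8; 0 10.5 0 -2.1; 0 12 0 -2.33; 0 13.5 0 -2.33; 0 15 0 -2.33"

```text
clock: 2.7
tool_pos: [0.4767, -0.0015, 0.288]
eef_rot: [1.209, 1.208, -1.208]
wrist_force: [0.8, 0.1, -0.5]
finger_gap: -0.0
```

Request:
carry_out:
  motion: "0.2 1.4 0 0; 0.4 2.8 -0.2 0; 0.7 4.2 -0.4 0; 0.8 5 -0.6 0; 0.8 5 -0.7 0; 0.8 5 -0.7 0; 0.8 5 -0.7 0; 0.8 5 -0.7 0; 0.8 5 -0.7 0; 0.8 5 -0.7 0"

```text
clock: 3.7
tool_pos: [0.5008, 0.1479, 0.2673]
eef_rot: [1.21, 1.208, -1.208]
wrist_force: [-0.3, 0.5, -0.1]
finger_gap: 0.004
```

```bash
python3 - <<'E'
from h import *
from scipy.spatial.transform import Rotation as R
s=arm.observe();print(s['tool_pos'],s['wrist_force'])
print(R.from_rotvec(s['eef_rot']).as_matrix().round(3))
snap('wrist','w1');a=snap('side','s1');b=snap('top','t1')
for n,c in (('wrist','wrist'),('side','side'),('top','top')):
    for r in arm.cut_out('knob',c)[:2]: print(c,r['score'],r['pixel'],r['mask'].sum())
cv2.imwrite('pics/st1.png',np.hstack([cv2.resize(x[110:250,190:330][:,:,::-1],(400,400)) for x in (a,)]+[cv2.resize(b[150:290,200:340][:,:,::-1],(400,400))]))
E
```

```text
[0.50079407 0.147923   0.26727299] [-0.27986807  0.5277636  -0.08104904]
[[ 0.002  1.    -0.   ]
 [-0.    -0.    -1.   ]
 [-1.     0.002  0.   ]]
wrist 0.76 [105.6, 286.0] 5082
side 0.59 [162.7, 263.6] 469
top 0.7 [225.2, 266.3] 127
```

View pics/w1.png

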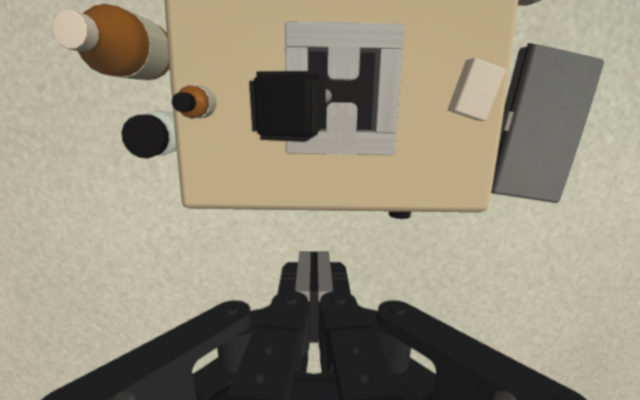

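View pics/st1.png

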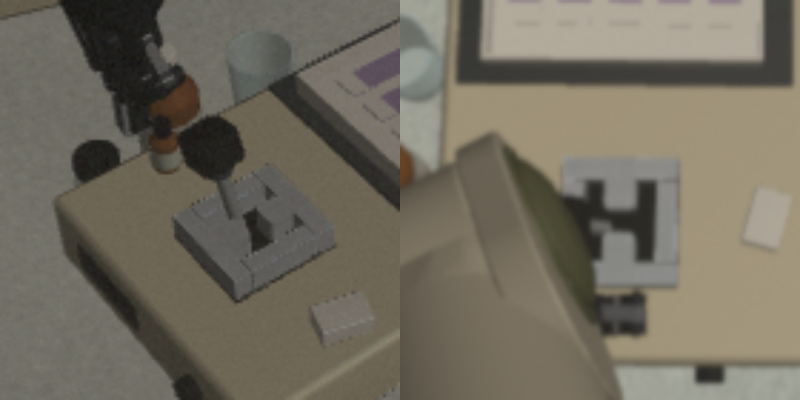

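```bash
cat >> h.py <<'E'
from scipy.spatial.transform import Rotation as Rot
def wz(row,col,z,s=None):
    s=s or arm.observe(); p=arm.camera_params('wrist');K=p['K']
    d=np.array([(col-K[0,2])/K[0,0],(row-K[1,2])/K[1,1]]);u=d.copy()
    for _ in range(30): u=d/(1+p['k1']*(u@u))
    M=np.eye(4);M[:3,:3]=Rot.from_rotvec(s['eef_rot']).as_matrix();M[:3,3]=s['tool_pos'];M=M@p['T_tool_cam']
    o=M[:3,3];r=M[:3,:3]@np.array([u[0],u[1],1]);return (o+r*(z-o[2])/r[2]).round(4)
E
python3 - <<'E'
from h import *
for r,c in [(22,286),(24,403),(153,396),(152,287)]: print('gate',wz(r,c,.112))
print('crossing mid', wz(91,343,.112))
for r,c in [(72,252),(72,318),(138,258),(138,318)]: print('knobtop',wz(r,c,.19))
print('stick',wz(95,327,.145))
print('tip',wz(252,297,.25),wz(252,331,.25))
im=cv2.imread('pics/w1.png');cv2.imwrite('pics/w1c.png',cv2.convertScaleAbs(cv2.resize(im[10:170,220:420],None,fx=4,fy=3.7,interpolation=2),alpha=1.6,beta=20))
E
```

```text
gate [0.6327 0.1696 0.112 ]
gate [0.6319 0.0818 0.112 ]
gate [0.5343 0.0812 0.112 ]
gate [0.5349 0.1707 0.112 ]
crossing mid [0.5828 0.126  0.112 ]
knobtop [0.591  0.1833 0.19  ]
knobtop [0.5909 0.1466 0.19  ]
knobtop [0.5544 0.1815 0.19  ]
knobtop [0.5544 0.1464 0.19  ]
stick [0.5792 0.1397 0.145 ]
tip [0.5096 0.1565 0.25  ] [0.5096 0.1411 0.25  ]
```

View pics/w1c.png

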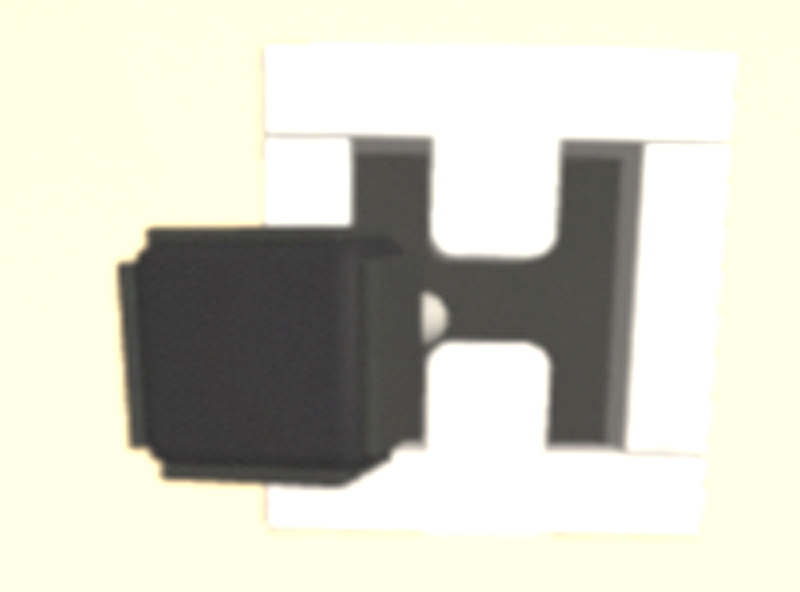

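Request:
carry_out:
  motion: "0.2 0.2 -0.6 0; 0.4 0.4 -1.2 0; 0.5 0.4 -1.8 0; 0.5 0.4 -2.4 0; 0.5 0.4 -2.8 0; 0.5 0.4 -2.85 0; 0.6 0.4 -2.85 0; 0.7 0.4 -2.85 0; 0.8 0.4 -2.85 0; 0.8 0.4 -2.85 0"

```text
clock: 5.0
tool_pos: [0.5256, 0.1606, 0.1822]
eef_rot: [1.21, 1.207, -1.207]
wrist_force: [-0.6, 0.4, 0.8]
finger_gap: -0.001
```

Request:
carry_out:
  motion: "0.1 0 0 0; 0.2 0 0 0; 0.3 0 0 0; 0.4 0 0 0; 0.5 0 0 0; 0.6 0 0 0; 0.7 0 0 0; 0.8 0 0 0; 0.8 0 0 0; 0.8 0 0 0"

```text
clock: 6.0
tool_pos: [0.5496, 0.1605, 0.1821]
eef_rot: [1.21, 1.207, -1.207]
wrist_force: [-0.7, -0.4, -0.1]
finger_gap: 0.002
```

```bash
python3 - <<'E'
from h import *
s=arm.observe();print(s['tool_pos'],s['wrist_force'])
snap('wrist','w2')
E
```

```text
[0.54959121 0.16050262 0.18209057] [-0.72926459 -0.41083051 -0.05197621]
```

View pics/w2.png

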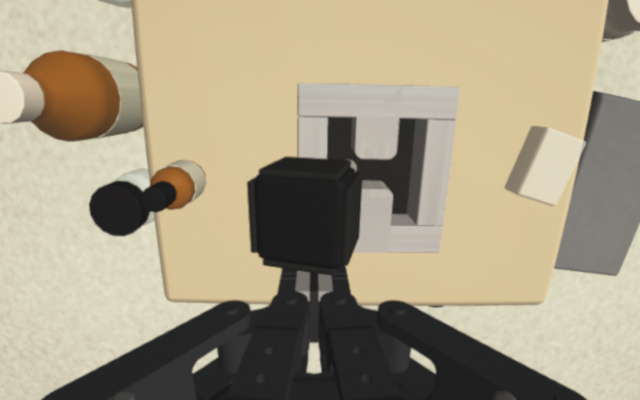

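```bash
python3 - <<'E'
from h import *
for r,c in [(84,298),(85,457),(252,440)]: print('gate',wz(r,c,.112))
for r,c in [(172,255),(262,265),(265,345)]: print('knobtop',wz(r,c,.19))
print('cross',wz(158,385,.112),wz(181,385,.112)); print('stick',wz(168,352,.135),wz(168,352,.15))
im=cv2.imread('pics/w2.png');cv2.imwrite('pics/w2c.png',cv2.convertScaleAbs(cv2.resize(im[80:280,230:470],None,fx=3,fy=3,interpolation=2),alpha=1.6,beta=20))
E
```

```text
gate [0.6331 0.1695 0.112 ]
gate [0.6334 0.0824 0.112 ]
gate [0.5337 0.0816 0.112 ]
knobtop [0.6003 0.1814 0.19  ]
knobtop [0.5658 0.1794 0.19  ]
knobtop [0.5646 0.1491 0.19  ]
cross [0.5928 0.1201 0.112 ] [0.5793 0.1193 0.112 ]
stick [0.5913 0.1415 0.135 ] [0.5941 0.1432 0.15  ]
```

View pics/w2c.png

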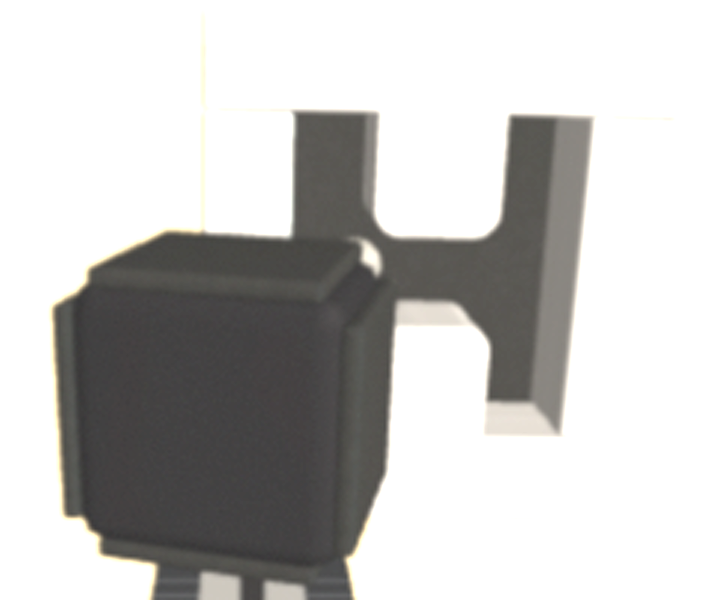

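Request:
carry_out:
  motion: "-0.3 0 0 0; -0.3 0 1 0; -0.3 0 2 0; 0.2 0.8 2 0; 0.7 1.5 2 0; 1.1 1.9 2 0; 1.1 1.9 1.5 0; 1.1 1.9 0.8 0; 1.1 1.9 0.1 0; 1.1 1.9 0 0"

```text
clock: 7.05
tool_pos: [0.5809, 0.2171, 0.1799]
eef_rot: [1.207, 1.209, -1.21]
wrist_force: [-0.6, -0.0, 0.8]
finger_gap: -0.001
```

```bash
python3 - <<'E'
from h import *
s=arm.observe();print(s['tool_pos'],s['wrist_force'])
snap('wrist','w3')
E
```

```text
[0.58088468 0.21705098 0.17991324] [-0.623014   -0.00987537  0.81852747]
```

View pics/w3.png

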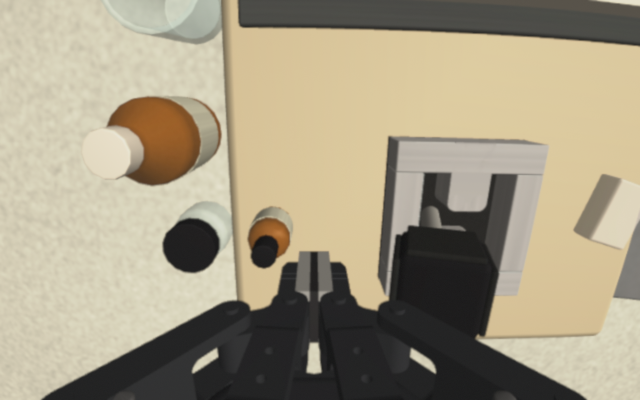

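```bash
python3 - <<'E'
from h import *
for r,c in [(137,389),(145,546),(292,519)]: print('gate',wz(r,c,.112))
for r,c in [(244,402),(246,490),(330,485)]: print('knobtop',wz(r,c,.19))
print('stick',wz(217,431,.13),wz(217,431,.15))
print('tip',wz(252,314,.165))
im=cv2.imread('pics/w3.png');cv2.imwrite('pics/w3c.png',cv2.convertScaleAbs(cv2.resize(im[130:340,330:560],None,fx=2.8,fy=2.8,interpolation=2),alpha=1.8,beta=20))
E
```

```text
gate [0.6365 0.1754 0.112 ]
gate [0.6331 0.0828 0.112 ]
gate [0.5363 0.0814 0.112 ]
knobtop [0.6056 0.1852 0.19  ]
knobtop [0.6046 0.1518 0.19  ]
knobtop [0.567  0.1475 0.19  ]
stick [0.5953 0.1535 0.13  ] [0.6022 0.1608 0.15  ]
tip [0.5909 0.2175 0.165 ]
```

View pics/w3c.png

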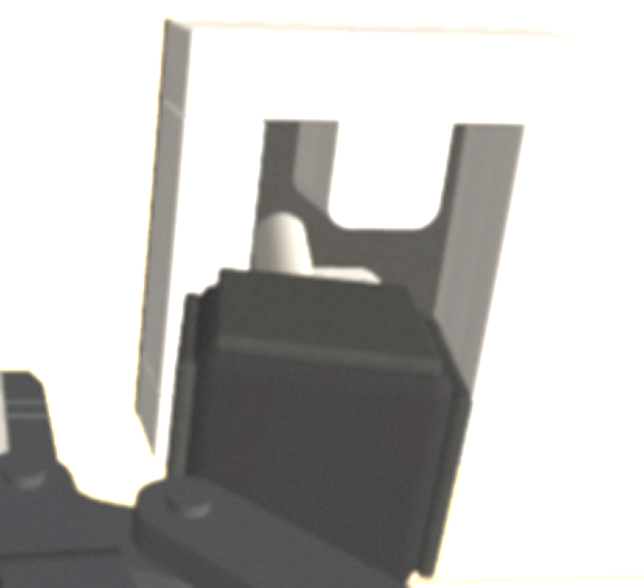

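Request:
carry_out:
  motion: "0.1 -0.3 0 0; 0.1 -0.6 0 0; 0.1 -0.9 0 0; 0.1 -1.2 0 0; 0.1 -1.5 0 0; 0.1 -1.8 0 0; 0.1 -2.1 0 0; 0.1 -2.4 0 0; 0.1 -2.7 0 0; 0.1 -2.7 0 0"

```text
clock: 8.1
tool_pos: [0.5843, 0.1341, 0.1806]
eef_rot: [1.208, 1.207, -1.212]
wrist_force: [-0.3, -0.2, -0.2]
finger_gap: -0.003
```

```bash
python3 - <<'E'
from h import *
s=arm.observe();print(s['tool_pos'],s['wrist_force'])
snap('wrist','w4')
E
```

```text
[0.58426269 0.13406158 0.18055798] [-0.28291585 -0.20860316 -0.17417227]
```

View pics/w4.png

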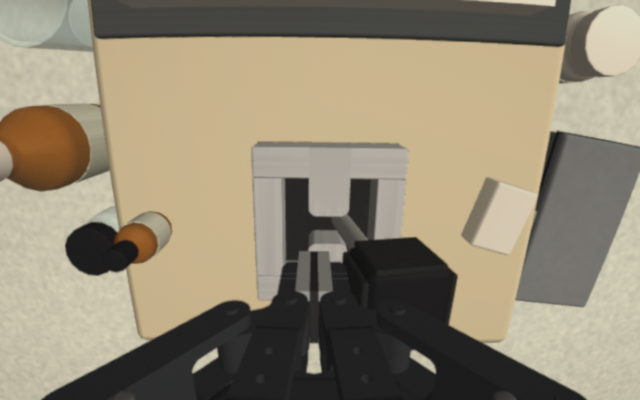

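```bash
python3 - <<'E'
from h import *
for r,c in [(145,255),(147,407)]: print('gate',wz(r,c,.112))
for r,c in [(250,365),(247,437),(276,450),(272,366)]: print('knob',wz(r,c,.195))
im=cv2.imread('pics/w4.png');cv2.imwrite('pics/w4c.png',cv2.convertScaleAbs(cv2.resize(im[130:330,240:470],None,fx=3,fy=3,interpolation=2),alpha=1.8,beta=20))
E
```

```text
gate [0.6349 0.1682 0.112 ]
gate [0.6338 0.0824 0.112 ]
knob [0.6085 0.1173 0.195 ]
knob [0.6095 0.0918 0.195 ]
knob [0.5979 0.0856 0.195 ]
knob [0.5999 0.1166 0.195 ]
```

View pics/w4c.png

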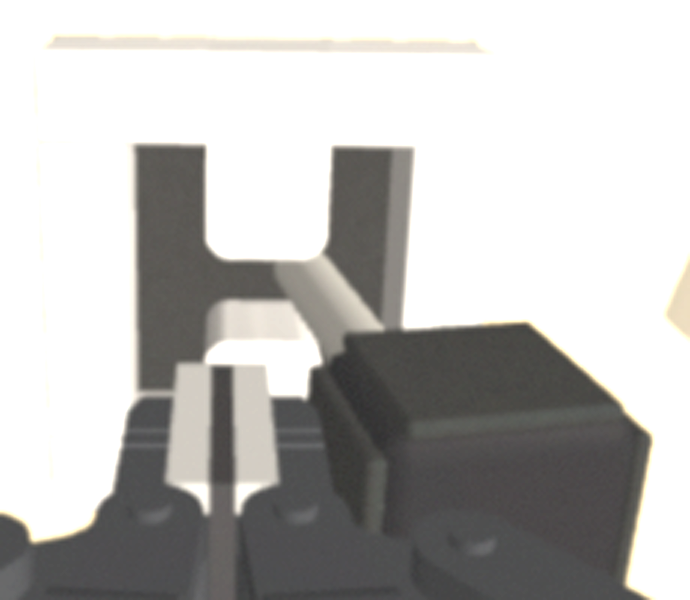

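Request:
carry_out:
  motion: "0 -0.1 0 0; 0 -0.2 0 0; 0 -0.25 0 0; 0 -0.3 0 0; 0 -0.35 0 0; 0 -0.4 0 0; 0 -0.43 0 0; 0 -0.46 0 0; 0 -0.46 0 0; 0 -0.46 0 0"

```text
clock: 9.15
tool_pos: [0.5842, 0.1211, 0.1805]
eef_rot: [1.208, 1.208, -1.211]
wrist_force: [0.2, 1.0, -0.4]
finger_gap: -0.001
```

```bash
python3 - <<'E'
from h import *
s=arm.observe();print(s['tool_pos'],s['wrist_force'])
snap('wrist','w5')
im=cv2.imread('pics/w5.png');cv2.imwrite('pics/w5c.png',cv2.convertScaleAbs(cv2.resize(im[130:330,240:490],None,fx=3,fy=3,interpolation=2),alpha=1.8,beta=20))
E
```

```text
[0.58422798 0.12106905 0.18053089] [ 0.15561191  0.98702682 -0.37909697]
```

View pics/w5c.png

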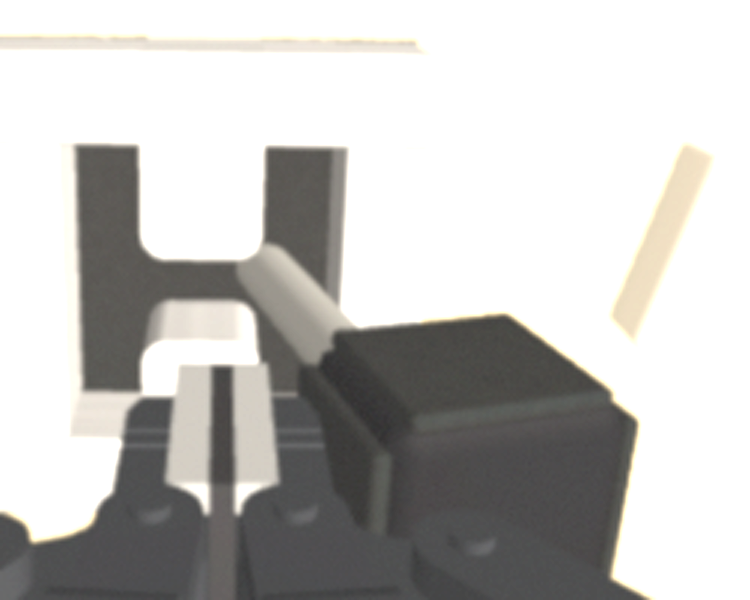

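```bash
cat >> h.py <<'E'
def wproj(X,s):
    p=arm.camera_params('wrist');K=p['K']
    M=np.eye(4);M[:3,:3]=Rot.from_rotvec(s['eef_rot']).as_matrix();M[:3,3]=s['tool_pos'];M=np.linalg.inv(M@p['T_tool_cam'])
    X=np.atleast_2d(X);q=X@M[:3,:3].T+M[:3,3];u=q[:,:2]/q[:,2:];u=u*(1+p['k1']*(u**2).sum(1,keepdims=True))
    return u@np.diag([K[0,0],K[1,1]])+[K[0,2],K[1,2]]
def lever(f,a,g):
    R=Rot.from_euler('y',f).as_matrix()@Rot.from_euler('x',a).as_matrix()
    P=np.array([g[0],g[1],.04])
    box=np.array([[x,y,z] for z in(.125,.155) for x,y in((-.02,-.02),(.02,-.02),(.02,.02),(-.02,.02))])@R.T+P
    st=np.array([[x,y,z] for x,y in((-.006,0),(.006,0),(0,-.006),(0,.006)) for z in(.06,.125)])@R.T+P
    return box,st
def overlay(src,dst,s,f,a,g,crop,k=3):
    im=cv2.imread(src);r0,r1,c0,c1=crop
    im=cv2.convertScaleAbs(cv2.resize(im[r0:r1,c0:c1],None,fx=k,fy=k,interpolation=2),alpha=1.5,beta=10)
    m=lambda X:[tuple(int(v) for v in np.clip(q,-5000,5000)) for q in (wproj(X,s)+.5-[c0,r0])*k]
    b,st=lever(f,a,g);B=m(b);S=m(st)
    for i in range(4):
        for j,l in((i,(i+1)%4),(i+4,(i+1)%4+4),(i,i+4)): cv2.line(im,B[j],B[l],(0,0,255),1)
        cv2.line(im,S[2*i],S[2*i+1],(0,255,0),1)
    G=m(np.array([[g[0]+x,g[1]+y,.112] for x,y in((-.05,-.045),(.05,-.045),(.05,.045),(-.05,.045))]))
    for i in range(4): cv2.line(im,G[i],G[(i+1)%4],(255,0,0),1)
    cv2.imwrite(dst,im)
E
python3 - <<'E'
from h import *
s=arm.observe()
overlay('pics/w5.png','pics/w5o.png',s,0.0,0.27,(.5845,.124),(130,330,240,490))
E
```

```text
(no output)
```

View pics/w5o.png

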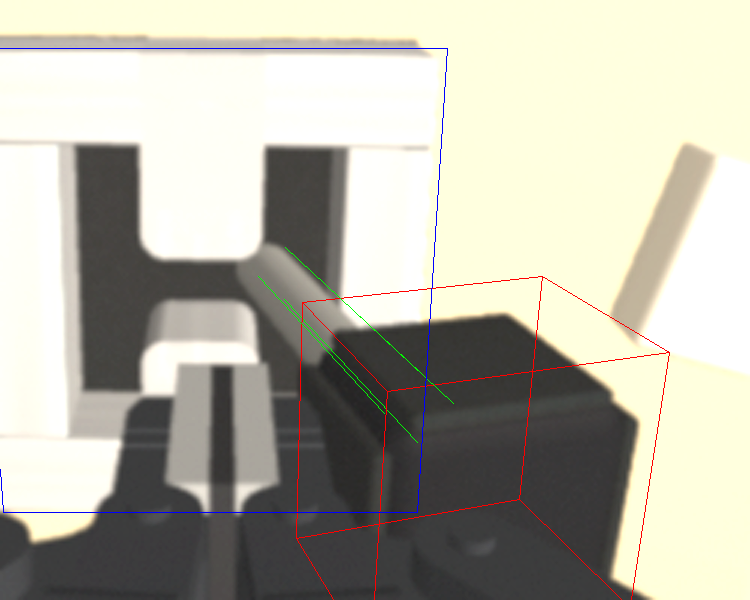

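```bash
cat >> h.py <<'E'
from scipy.optimize import least_squares
def fit(s,pads,gates,crop0=(0,0),k=1):
    # pads: (u,v,x,y,z lever) ; gates:(u,v,dx,dy|nan)
    pads=np.array(pads,float);gates=np.array(gates,float)
    def res(p):
        f,a,gx,gy=p
        R=Rot.from_euler('y',f).as_matrix()@Rot.from_euler('x',a).as_matrix()
        X=pads[:,2:]@R.T+[gx,gy,.04]
        e=(wproj(X,s)-(pads[:,:2]/k+crop0)).ravel()
        G=np.c_[gates[:,2]+gx,gates[:,3]+gy,np.full(len(gates),.112)]
        e2=(wproj(G,s)-(gates[:,:2]/k+crop0)).ravel()
        return np.r_[e,e2]
    r=least_squares(res,[0,0,.584,.124]);print(r.x.round(4),'rms',np.sqrt((r.fun**2).mean()).round(2)); print(r.fun.round(1)); return r.x
E
python3 - <<'E'
from h import *
s=arm.observe()
P=[(335,331,.02,.015,.126),(505,315,.02,-.015,.126),(415,427,.02,.015,.154),(612,400,.02,-.015,.154)]
G=[(265,260,.009,-.012),(139,260,.009,.012),(432,54,.05,-.045)]
x=fit(s,P,G,(240,130),3)
overlay('pics/w5.png','pics/w5o2.png',s,*x[:2],x[2:],(130,330,240,490))
E
```

```text
[-0.0329  0.2765  0.5831  0.1257] rms 1.36
[-2.3  1.6  1.  -0.8 -1.   0.8  2.5 -1.5 -1.8  0.1 -0.   0.1  1.6 -0. ]
```

View pics/w5o2.png

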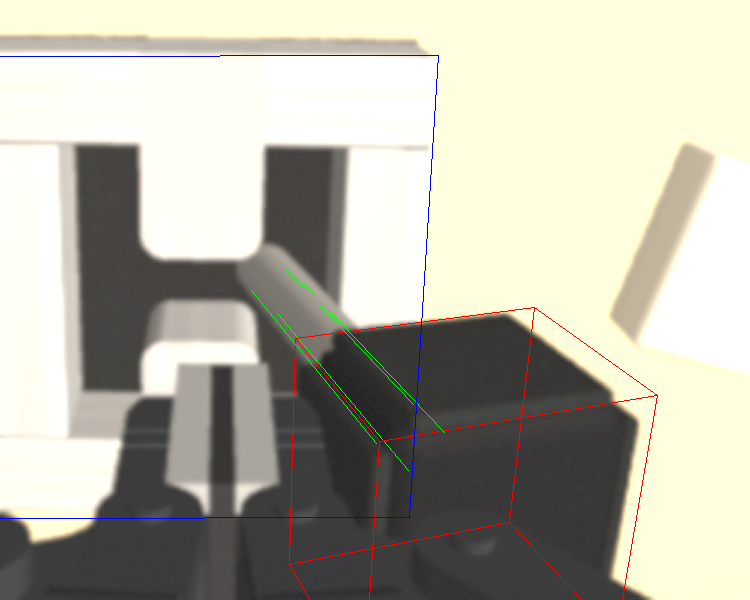

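Request:
carry_out:
  motion: "0 0.4 0 0; 0 0.4 0.8 0; 0 0.4 1.8 0; -0.6 0.2 2 0; -1.2 -0.3 2 0; -1.8 -0.8 2 0; -1.9 -1.1 1.8 0; -1.9 -1.1 1 0; -1.9 -1.1 0.2 0; -1.9 -1.1 0 0"

```text
clock: 10.2
tool_pos: [0.5268, 0.0884, 0.1784]
eef_rot: [1.206, 1.21, -1.213]
wrist_force: [0.0, -0.6, 0.0]
finger_gap: -0.001
```

```bash
python3 - <<'E'
from h import *
s=arm.observe();print(s['tool_pos'],s['wrist_force'])
snap('wrist','w6')
im=cv2.imread('pics/w6.png');cv2.imwrite('pics/w6c.png',cv2.convertScaleAbs(cv2.resize(im[60:290,220:470],None,fx=3,fy=2.6,interpolation=2),alpha=1.8,beta=20))
E
```

```text
[0.52678349 0.08837314 0.17839477] [ 0.02580299 -0.62749734  0.02655805]
```

View pics/w6.png

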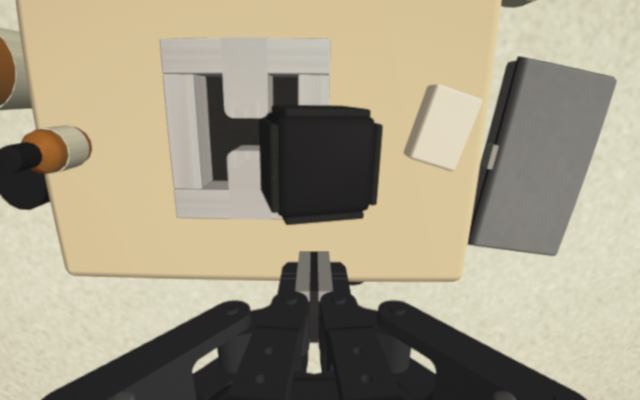

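```bash
python3 - <<'E'
from h import *
s=arm.observe()
P=[(322,164,0,0,.155)]
G=[(161,39,.05,.045),(330,39,.05,-.045),(178,218,-.05,.045)]
x=fit(s,P,G)
overlay('pics/w6.png','pics/w6o.png',s,*x[:2],x[2:],(20,230,150,400))
E
```

```text
[-0.0125  0.2499  0.5831  0.1245] rms 1.49
[ 0.   0.  -2.3  0.4  1.6 -2.   0.8  2.3]
```

View pics/w6o.png

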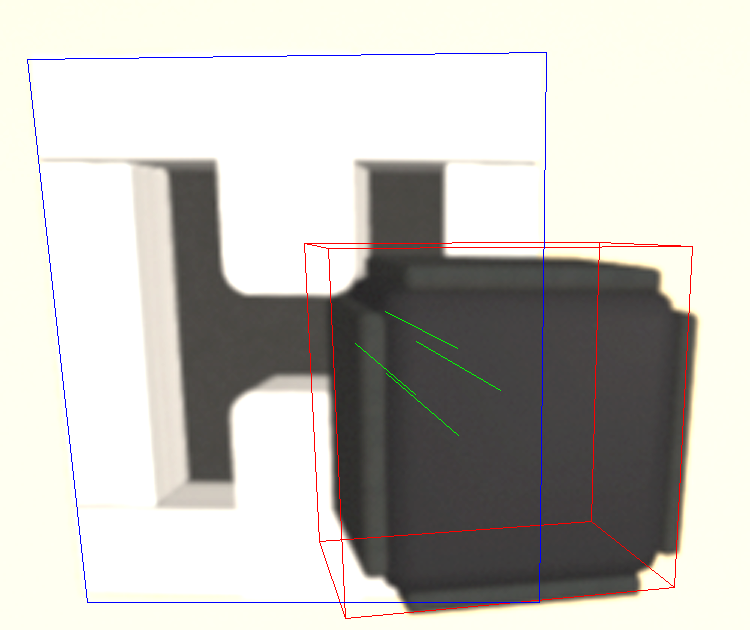

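Request:
carry_out:
  motion: "0.1 0 0.2 0; 0.3 0 0.2 0; 0.5 0 0.2 0; 0.7 0 0.2 0; 0.8 0 0.2 0; 0.9 0 0.2 0; 1.0 0 0.2 0; 1.1 0 0.2 0; 1.2 0 0.2 0; 1.2 0 0.2 0"

```text
clock: 11.25
tool_pos: [0.5633, 0.0884, 0.1845]
eef_rot: [1.206, 1.209, -1.213]
wrist_force: [-0.5, -1.1, 0.4]
finger_gap: 0.001
```

```bash
python3 - <<'E'
from h import *
s=arm.observe();print(s['tool_pos'],s['wrist_force'])
snap('wrist','w7')
im=cv2.imread('pics/w7.png');cv2.imwrite('pics/w7c.png',cv2.convertScaleAbs(cv2.resize(im[60:290,170:420],None,fx=3,fy=2.6,interpolation=2),alpha=1.8,beta=20))
E
```

```text
[0.56325055 0.08835564 0.1845055 ] [-0.51126369 -1.08717958  0.36119352]
```

View pics/w7c.png

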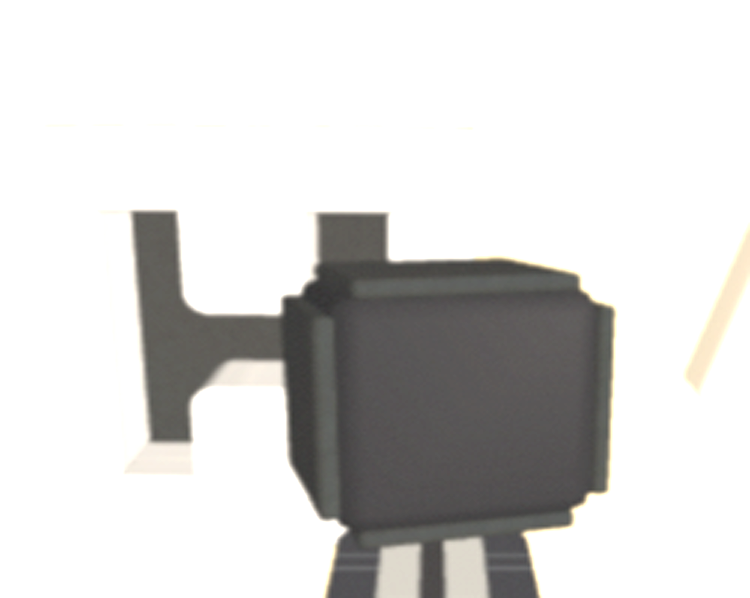

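Request:
carry_out:
  motion: "0.1 0 0 0; 0.2 0 0 0; 0.3 0 0 0; 0.4 0 0 0; 0.5 0 0 0; 0.6 0 0 0; 0.7 0 0 0; 0.75 0 0 0; 0.8 0 0 0; 0.8 0 0 0"

```text
clock: 12.3
tool_pos: [0.5873, 0.0885, 0.1844]
eef_rot: [1.206, 1.209, -1.213]
wrist_force: [-0.3, -0.7, -0.9]
finger_gap: -0.005
```

Request:
carry_out:
  motion: "0.02 0 0 0; 0.05 0 0 0; 0.08 0 0 0; 0.1 0 0 0; 0.12 0 0 0; 0.14 0 0 0; 0.16 0 0 0; 0.18 0 0 0; 0.2 0 0 0; 0.2 0 0 0"

```text
clock: 13.3
tool_pos: [0.5934, 0.0885, 0.1844]
eef_rot: [1.206, 1.209, -1.213]
wrist_force: [-2.0, 0.4, 0.5]
finger_gap: 0.0
```

```bash
python3 - <<'E'
from h import *
s=arm.observe();print(s['tool_pos'],s['wrist_force'])
snap('wrist','w8')
im=cv2.imread('pics/w8.png');cv2.imwrite('pics/w8c.png',cv2.convertScaleAbs(cv2.resize(im[60:290,170:420],None,fx=3,fy=2.6,interpolation=2),alpha=1.8,beta=20))
E
```

```text
[0.59337378 0.08846023 0.18442678] [-1.96011795  0.39844215  0.48803169]
```

View pics/w8c.png

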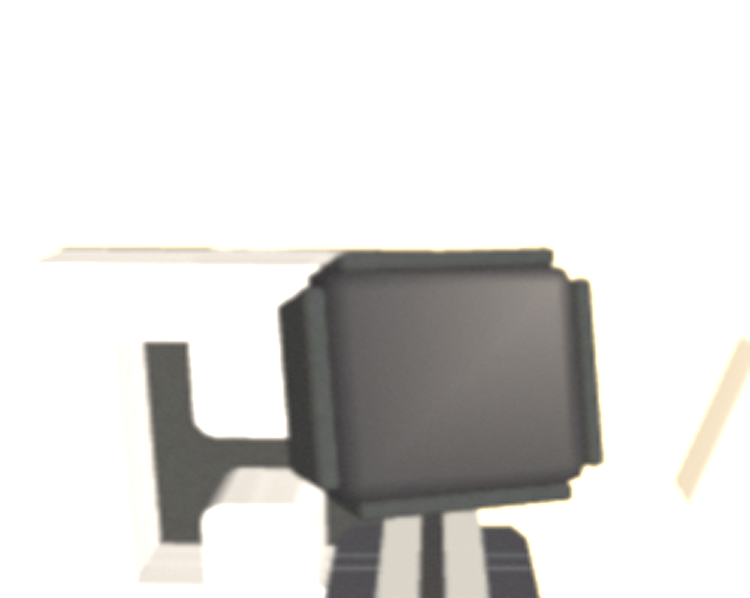

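Request:
carry_out:
  motion: "0.02 0 0 0; 0.04 0 0 0; 0.06 0 0 0; 0.07 0 0 0; 0.08 0 0 0; 0.09 0 0 0; 0.1 0 0 0; 0.1 0 0 0; 0.1 0 0 0; 0.1 0 0 0"

```text
clock: 14.35
tool_pos: [0.5964, 0.0885, 0.1844]
eef_rot: [1.206, 1.209, -1.213]
wrist_force: [-0.4, -0.3, -0.0]
finger_gap: -0.002
```

Request:
carry_out:
  motion: "0.02 0 0 0; 0.04 0 0 0; 0.06 0 0 0; 0.07 0 0 0; 0.08 0 0 0; 0.09 0 0 0; 0.1 0 0 0; 0.1 0 0 0; 0.1 0 0 0; 0.1 0 0 0"

```text
clock: 15.35
tool_pos: [0.5992, 0.0884, 0.1844]
eef_rot: [1.206, 1.21, -1.213]
wrist_force: [-3.4, -0.2, -0.8]
finger_gap: 0.002
```

```bash
python3 - <<'E'
from h import *
s=arm.observe();print(s['tool_pos'],s['wrist_force'])
snap('wrist','w9')
im=cv2.imread('pics/w9.png');cv2.imwrite('pics/w9c.png',cv2.convertScaleAbs(cv2.resize(im[100:300,170:420],None,fx=3,fy=3,interpolation=2),alpha=1.8,beta=20))
E
```

```text
[0.59922018 0.08842612 0.1843741 ] [-3.3693396  -0.19787281 -0.77196921]
```

View pics/w9c.png

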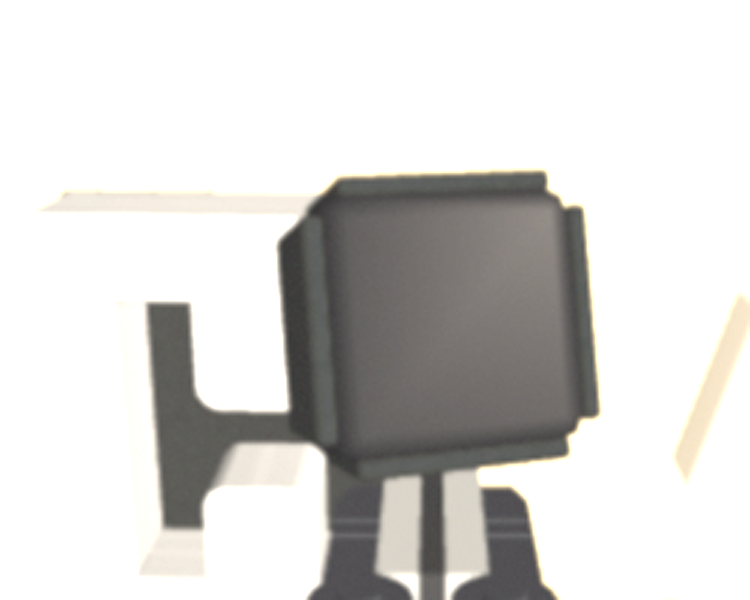

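Request:
carry_out:
  motion: "0.02 0 0 0; 0.04 0 0 0; 0.05 0 0 0; 0.06 0 0 0; 0.07 0 0 0; 0.08 0 0 0; 0.09 0 0 0; 0.1 0 0 0; 0.1 0 0 0; 0.1 0 0 0"

```text
clock: 16.4
tool_pos: [0.6015, 0.0884, 0.1841]
eef_rot: [1.205, 1.211, -1.214]
wrist_force: [-5.8, 0.4, -0.6]
finger_gap: 0.003
```

Request:
carry_out:
  motion: "0.03 0 0 0; 0.06 0 0 0; 0.08 0 0 0; 0.1 0 0 0; 0.12 0 0 0; 0.14 0 0 0; 0.15 0 0 0; 0.15 0 0 0; 0.15 0 0 0; 0.15 0 0 0"

```text
clock: 17.4
tool_pos: [0.6042, 0.0884, 0.1836]
eef_rot: [1.203, 1.213, -1.217]
wrist_force: [-8.6, 0.4, -0.7]
finger_gap: 0.001
```

```bash
python3 - <<'E'
from h import *
s=arm.observe();print(s['tool_pos'],s['wrist_force'])
snap('wrist','w10');
np.save('s10.npy',np.r_[s['tool_pos'],s['eef_rot']])
for i,f in enumerate((.27,.33)):
  overlay('pics/w10.png',f'pics/w10o{i}.png',s,f,.28,(.5835,.1255),(100,300,170,420),1.6)
cv2.imwrite('pics/w10o.png',np.hstack([cv2.imread(f'pics/w10o{i}.png') for i in(0,1)]))
E
```

```text
[0.6041771  0.0884127  0.18357704] [-8.58980357  0.42829546 -0.6985847 ]
```

View pics/w10o.png

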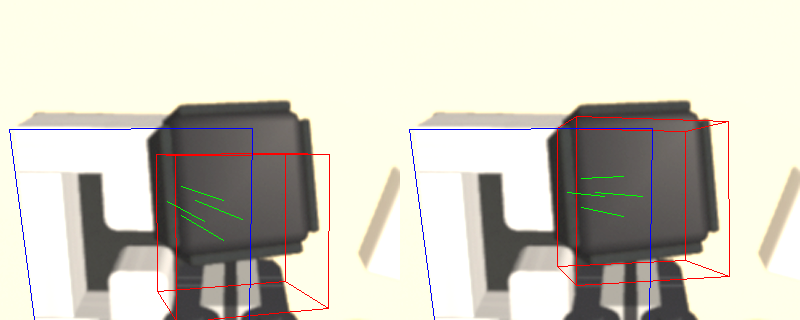

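Request:
carry_out:
  motion: "0.03 0 0 0; 0.06 0 0 0; 0.08 0 0 0; 0.1 0 0 0; 0.12 0 0 0; 0.14 0 0 0; 0.15 0 0 0; 0.15 0 0 0; 0.15 0 0 0; 0.15 0 0 0"

```text
clock: 18.45
tool_pos: [0.6062, 0.0883, 0.183]
eef_rot: [1.199, 1.216, -1.221]
wrist_force: [-10.9, 0.4, 2.0]
finger_gap: 0.0
```

```bash
python3 - <<'E'
from h import *
s=arm.observe();print(s['tool_pos'],s['wrist_force'])
b=snap('wrist','w11');c=snap('side','s11')
o=[cv2.resize(cv2.imread(f'pics/{n}.png')[130:280,200:390],None,fx=2.05,fy=2.05) for n in('w10','w11')]
cv2.imwrite('pics/w11c.png',cv2.convertScaleAbs(np.hstack(o),alpha=1.6,beta=15))
cv2.imwrite('pics/s11c.png',cv2.convertScaleAbs(cv2.resize(c[120:240,200:360][:,:,::-1],None,fx=4.5,fy=4.5,interpolation=2),alpha=1.5))
E
```

```text
[0.60615428 0.0883413  0.18299213] [-10.94672595   0.42359063   1.99994374]
```

View pics/w11c.png

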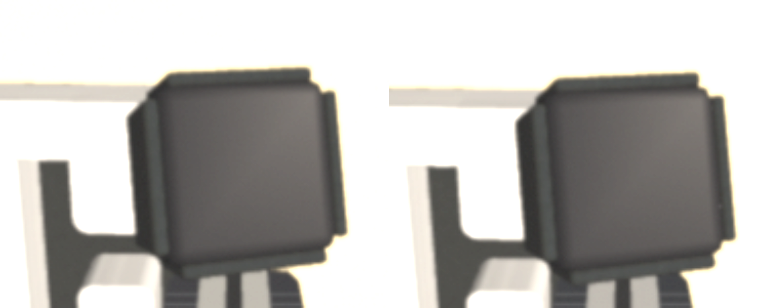

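View pics/s11c.png

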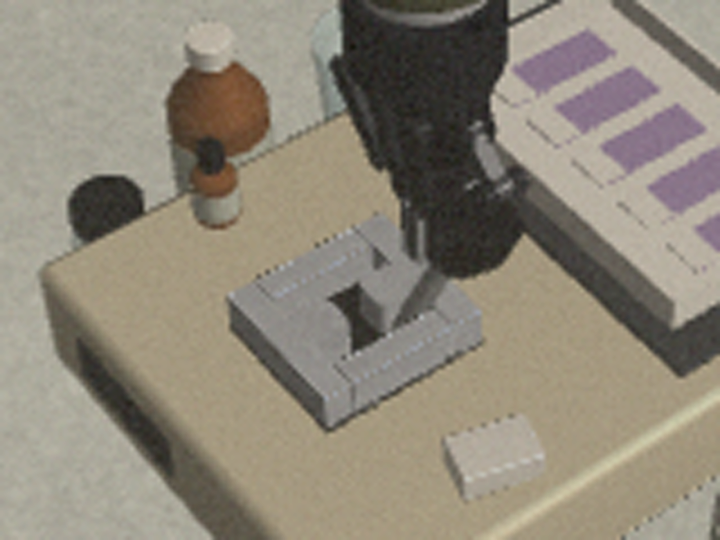

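Request:
carry_out:
  motion: "-0.1 0 0 0; -0.3 0 0 0; -0.6 0 0 0; -1 0 0 0; -1.5 0 0.2 0; -2 0 0.8 0; -2.5 0 1.6 0; -3 0 2.4 0; -3.4 0 3 0; -3.4 0 3 0"

```text
clock: 19.55
tool_pos: [0.5031, 0.0886, 0.2757]
eef_rot: [1.202, 1.214, -1.217]
wrist_force: [0.8, 0.3, -0.2]
finger_gap: -0.002
```

```bash
python3 - <<'E'
from h import *
s=arm.observe();print(s['tool_pos'],s['wrist_force'])
b=snap('wrist','w12');c=snap('side','s12')
cv2.imwrite('pics/s12c.png',cv2.convertScaleAbs(cv2.resize(c[120:240,200:360][:,:,::-1],None,fx=4.5,fy=4.5,interpolation=2),alpha=1.5))
overlay('pics/w12.png','pics/w12o.png',s,.33,.28,(.5835,.1255),(0,230,150,420),2.9)
E
```

```text
[0.50312994 0.08856101 0.27572967] [ 0.80514513  0.26875105 -0.23149093]
```

View pics/w12o.png

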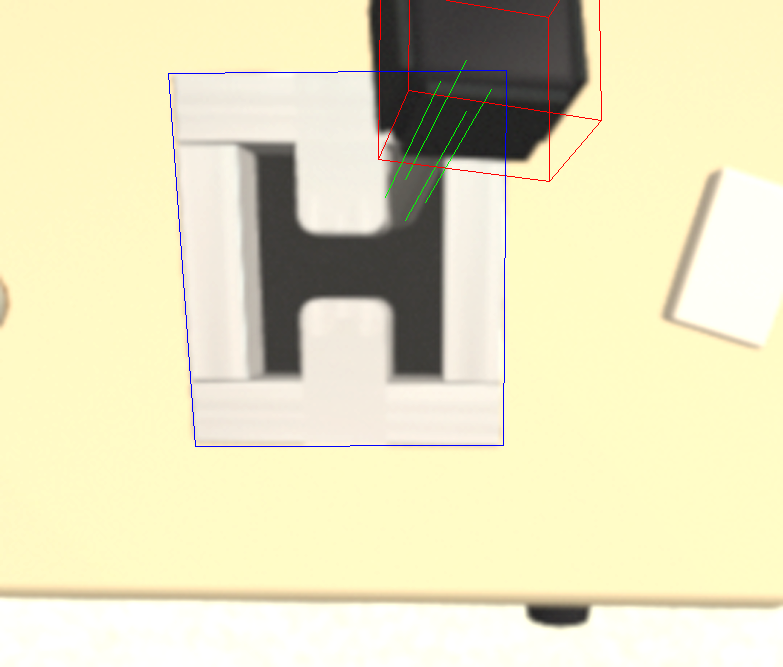

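View pics/s12c.png

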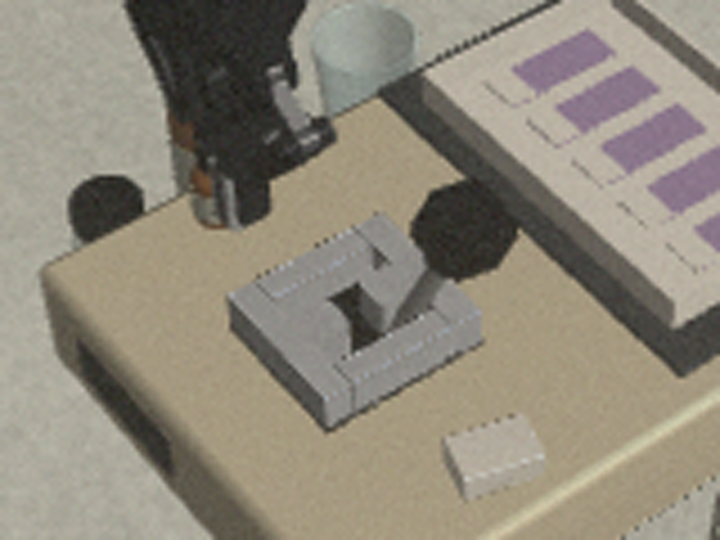

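```bash
python3 -c "
from h import *
print(arm.sign_off(), arm.observe()['clock'])"
```

```text
the job is handed in; nothing more can be done
the job is handed in; nothing more can be done
```

The slide rocker's lever is home at the end of the third slot (far right), and I handed the job in at about 20 s of the 58 s allowed.

**What I did:** I kept the fingers shut and only pushed the knob, never pinching it.
- The lever started in the left channel, leaning slightly towards the robot. I pushed the near face forward to the crossing.
- I then pushed the left face across to the right-hand channel.
- I then pushed the near face forward to the stop and drew the arm back clear.

**Last checks:**
- **At the stop:** the push force rose from about 2–3 N to 10.9 N. The knob no longer moved against the gate between the last two pictures.
- **After letting go:** the wrist and side pictures show the stick at the far end of the right channel. It had not slipped back, and it never entered the fourth slot.
- **Bystanders:** the dropper and coverslip box stand where they did. The other bottles, jars and boxes were not touched as far as I could see, though not every one shows in the last pictures.

**One small disagreement:** the camera overlay put the knob a few mm further forward than the 0.33 rad model. That is about what the uncertainty in the calibration and in my gate-centre estimate would give, so I relied on the hard-stop force. My gate-centre estimates also differed by up to about 8 mm sideways between cameras.

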